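# Wind the chart recorder and shut its door

## Task

Get the wind-up chart recorder on the lab bench running: wind the wing key on its roof clockwise until it stops, and stand the tall bottle that blocks its door upright in the empty shallow tray. Then push the door fully shut so that its catch holds it. Do not tip the bottle over, and leave the tip box, the tub and the jar where they are.

Things in the scene. Friction and masses are not known exactly. Their poses are not given: they have to be found in the camera images.
- recorder: white box-shaped drum chart recorder, 150 mm deep (x) by 180 mm wide (y) by 115 mm tall, fixed to the bench. Origin at the centre of its underside; its own -x axis points out of its open front (75 mm from the origin), roughly towards the robot; y to its left as seen by the robot, z up. The roof is flat and empty but for the key.
- key (a joint): winding of the steel wing key, upright on the recorder's roof: 0 unwound, 6.283 fully wound against a hard stop. Grows as the key turns clockwise seen from above; at value q the key's long direction is the recorder's x axis turned by -q about the vertical. A spring pulls it back with 0.008 N m per rad but a friction clutch (0.075 N m) holds it wherever it is let go, so it can be wound in several grasps; it needs 0.08 to 0.13 N m. It starts between 0.6 and 2.2.
- key_grip (a point): centre of the key's wing, on the vertical turning axis (15 mm behind the recorder's centre), 35 mm above the roof. The wing is an upright flat plate about 50 mm long (flat gripping part 40 mm), 10 mm thick and 26 mm tall (13 mm above and below this point). Axes turn with the key: x along the wing, y through its thickness, z up.
- door (a joint): opening of the recorder's front door (grey frame, clear pane) about its upright hinge: 0 shut, starts 1.35 to 1.75 rad open, stop at 1.85. As it shuts, a sprung roller catch resists from 0.085 rad (let go there, it springs back open to some 0.12), gives way at about 0.035 under about 4 N near the knob (6 N at 110 mm from the hinge), then pulls it home to 0 and holds it. Elsewhere slight friction keeps it where it is left.
- door_hinge (a point): point on the door's upright hinge axis, at half the door's height (58 mm above the bench), at the front left corner of the recorder, 81 mm before and 85 mm to the left of its centre. The axes turn with the door: the door reaches 170 mm along its own -y from here, is 10 mm thick (5 mm either side of this point along x) and 100 mm tall (8 to 108 mm above the bench); its own -x is the outer face. At opening q the door's axes are the recorder's turned by -q about the vertical.
- door_knob (a point): end of the small steel pull knob (12 mm across) on the door's outer face near its free edge: 156 mm from the hinge, its tip reaches 20 mm out from the door's mid-plane (15 mm from the outer face), 62 mm above the bench.
- bottle_mid (a point): centre, half-way up (62.5 mm), of the tall straight white plastic bottle with grey cap that stands loose on the bench in front of the recorder, in the way of the door: 45 mm across up to 104 mm, then a 40 mm wide cap up to 125 mm in all, about 0.15 kg. z is its upright axis.
- tray_in (a point): centre of the inner floor (4 mm above the bench) of the empty shallow grey tray, 110 by 110 mm outside, 15 mm tall, walls 4 mm, fixed to the bench on the left or right of the recorder; its axes are along its sides.
- tip_box: bystander: blue pipette-tip box with clear lid, 85 (x) by 110 (y) by 67 mm tall, loose; origin at the centre of its underside. It stands on the other side of the recorder from the tray.
- tub: bystander: white plastic tub, 76 mm across, 100 mm tall, loose, beside the recorder; origin at the centre of its underside.
- jar: bystander: glass jar with brass-coloured lid, 72 mm across, 105 mm tall, loose, beside the recorder; origin at the centre of its underside.

How it is judged:
On the way, in this order (a step that is already met when the one before it is completed fails the run):
1. with the door still open, the key is fully wound and the bottle stands in the tray (in either order) (value of joint key above 5.9 rad and value of joint door above 0.1 rad and horizontal distance between bottle_mid and tray_in below 0.046 m and height (world z) of bottle_mid below 0.08 m and angle between bottle_mid's own z axis and vertical below 0.12 rad), for 0.2 s.
2. the door is shut past its catch (value of joint door below 0.02 rad), for 0.2 s.
At the end, for the whole second after the job is handed in: the key is wound to at least 5.9 of 6.283 rad, the door is shut and held by its catch (within 0.02 rad), and the bottle stands still and upright (within 0.12 rad) on the tray's floor, its centre within 46 mm of the tray's (value of joint key above 5.9 rad and value of joint door below 0.02 rad and horizontal distance between bottle_mid and tray_in below 0.046 m and height (world z) of bottle_mid below 0.08 m and angle between bottle_mid's own z axis and vertical below 0.12 rad and linear speed of bottle below 0.02 m/s); the robot touches nothing.
It fails at once if the bottle is tipped over (angle between bottle_mid's own z axis and vertical above 0.6 rad).
It fails at once if a bystander is shifted by more than 20 mm (distance of any of tip_box, tub, jar from where it was at the start of the episode above 0.02 m).
It also fails if it takes over 72 s, if anything falls off the work surface, if the arm or the gripper's body presses on something with over 40 N, if the wrist force passes 120 N, or if a joint passes its speed limit or range.

## Robot

A 6-joint arm with a two-finger parallel gripper is mounted at the origin on the work surface. World frame = base frame: x ahead of the robot, y to its left, z up, the work surface at z = 0. Lengths are in m, angles in rad, forces in N, time in s.
With the tool pointing down it reaches from about 0.35 to 0.775 m from the base axis. Payload 5.5 kg.
Tool frame: the origin (TCP) lies midway between the tips of the shut fingers; the grasp point (between the pads) lies 19 mm behind it; z points along the fingers, x is the direction in which the jaws open and shut, and the axes are right-handed (so a half turn about z gives the same grasp; the last joint's range is limited). The gripper opens to 85 mm and grips with 20 to 120 N. Pads are 22 mm wide; open, the fingers measure 114 mm over their backs; the gripper's body (76 mm by 85 mm) begins 54 mm behind the grasp point. The pads swing forward as they close: fully open they stand 13 mm farther back than shut.
Start: joints at [-1.32, 0.313, 0.046, 1.304, 0, 1.431], TCP at [0.219, -0.532, 0.196] pointing down, gripper open.
Joint ranges: [-2.76, 2.76], [-0.86, 1.69], [-1.03, 1.26], [-2.2, 2.34], [-1.47, 1.5], [-3.14, 3.14]. Speed limits (rad/s): [2.57, 2.57, 3.14, 3.14, 3.14, 3.14].

## Interface

Orientations are given as a unit quaternion [w, x, y, z].
In Python, from workcell import env gives the robot as it stands. The module is installed in compiled form; this text tells all that it offers.
- The arm moves only by the tool apply_moves, never from a script. Its argument "moves" is a list of rows, each a list of 3 entries, a list of its own where there are three numbers: the shift along the tool's x, y, z in cm, then the turn about the tool's z in degrees, then the opening, from 0 (shut) to 1 (fully open). In form: [[[x, y, z], yaw, gripper], ...]. A call has exactly 10 rows; each row is the pose to reach, as a shift and turn from the pose commanded when the call began, along the tool's axes at that moment; what a row does not reach only later rows make up. A row lasts 1/8 s, in which the tool goes at most 62.5 mm and 10.7 degrees, less where a joint would pass 70% of its speed; a pose out of reach is approached as far as the arm can. A call with a gripper value outside its range is refused whole. The fingers move at their own pace and stop on an object; "squeeze" is the grip in N (left out, the last holds). Time passes only in rows, so rows that repeat a pose let the fingers close, or fill a call up. It gives the time, the measured TCP pose, the force and the opening at its end, in the units of the state.
- env.get_state(): the state, without advancing time (a new reading comes with each control period).
- env.read_camera(name): name is "scene" or "side" or "wrist"; returns a dict with "pixels" (384x512x3 uint8, red, green, blue), "fov_y" (degrees; the focal length in pixels is half the picture's height over the tangent of half this angle, whatever the lens; pixels are square), "cx", "cy" (the principal point, pixels), "world_from_camera" (4x4, takes a point from camera to world coordinates); the wrist camera has in their place "hand_eye" (4x4, takes a point from camera to tool coordinates, whose origin is the TCP and whose axes are the tool frame's). Camera axes: x right, y down, z forward; pixel columns grow to the right and rows downward; lengths in m; the calibration is good to about 2 mm. A picture is of the moment at which its call begins: read the wrist's pose just before it. There is no depth.
- env.hand_in(): hands the job in, once; it reports no verdict.
The state is a dict: "clock": time; "joint_pos": joint angles; "qvel": joint speeds; "tau": joint torques, N m; "tcp_pos": TCP position; "orientation": TCP orientation; "wrist_force": force on the tool from outside, world axes, zero at the start; "ft_torque": the same for the moment, N m; "finger_gap": finger opening in m.
Only numpy, scipy, OpenCV 4.12 (cv2) and the standard library are available. Lean on these libraries where they do the work, as an engineer would, in place of code of your own. Each camera call takes 0.05 s, during which the arm holds its last target.

## Working session

There is one attempt and no reset: what is moved stays moved. The work goes in short steps, Python scripts to look and compute and a tool call to move; the robot and the scene stay as the last step left them, time stands still between calls to the robot, and variables do not carry over. Pictures are saved under pics/ and viewed, and the job is handed in when it is done.

Besides the shell and the picture viewer there is one more tool, called after "Call:" by a JSON object that holds its "method" and its "body". apply_moves: Moves the arm, as the interface text tells. Its arguments: {"type":"object","properties":{"moves":{"type":"array","items":{"type":"array"}},"squeeze":{"type":"number"}},"required":["moves"]}

```bash
mkdir -p pics; python3 - <<'E'
from workcell import env
import cv2,json,pickle
s=env.get_state(); print({k:(v if not hasattr(v,'tolist') else v.tolist()) for k,v in s.items()})
d={}
for n in ["scene","side","wrist"]:
    c=env.read_camera(n); d[n]=c
    cv2.imwrite(f"pics/{n}0.png",c["pixels"][:,:,::-1])
    print(n,c["fov_y"],c["cx"],c["cy"],c.get("world_from_camera",c.get("hand_eye")))
pickle.dump((s,d),open("d0.pkl","wb"))
E
```

```text
{'clock': 0.0, 'joint_pos': [-1.3196065670890857, 0.3139928991685744, 0.04495644034367876, 1.3036035347525763, 5.876563442934895e-06, 1.4312185813821914], 'qvel': [0.0005431552360794973, 0.001323590180524645, 0.00030419371576076, -0.00040548497104667504, 0.0006873071041834516, -0.000479671472958905], 'tau': [-0.0009530180250294507, -48.062578439712524, 29.85328495502472, 0.019280093838460743, -0.00015581494153593667, -3.339300462812389e-06], 'tcp_pos': [0.21887364042676788, -0.5310776858500668, 0.19500399098755267], 'orientation': [-0.0006166527306581372, 0.830932306820999, -0.5563727632585364, -0.0006852186540388216], 'wrist_force': [0.11783887907744825, -0.030285738472325886, 0.15793673057097643], 'ft_torque': [0.009068290461817324, -0.02010000633723097, 0.020890245878916854], 'finger_gap': 0.08552182502601235}
scene 43.957949999203954 260.93994324509276 187.90346709846173 [[ 0.82560287  0.33031485 -0.45746256  1.14813874]
 [ 0.56395241 -0.45665512  0.68805797 -0.74943935]
 [ 0.01837314 -0.82604976 -0.56329764  0.73799692]
 [ 0.          0.          0.          1.        ]]
side 56.411624540050575 253.6315513552522 192.1873969234221 [[-0.67332572 -0.41679923  0.61066429  0.20487734]
 [-0.73896236  0.35278063 -0.57400388  0.39969881]
 [ 0.02381384 -0.8377495  -0.54553522  0.50855044]
 [ 0.          0.          0.          1.        ]]
wrist 65.78571693365853 263.5587075837637 194.0289359600611 [[ 9.99998874e-01 -5.15638520e-04  1.40952946e-03  3.17010931e-04]
 [ 4.11404842e-05  9.48196364e-01  3.17684833e-01 -8.23062985e-02]
 [-1.50032125e-03 -3.17684418e-01  9.48195317e-01 -1.78539109e-01]
 [ 0.00000000e+00  0.00000000e+00  0.00000000e+00  1.00000000e+00]]
```

View pics/scene0.png

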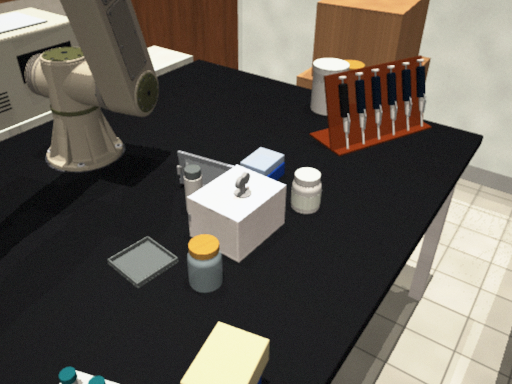

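View pics/side0.png

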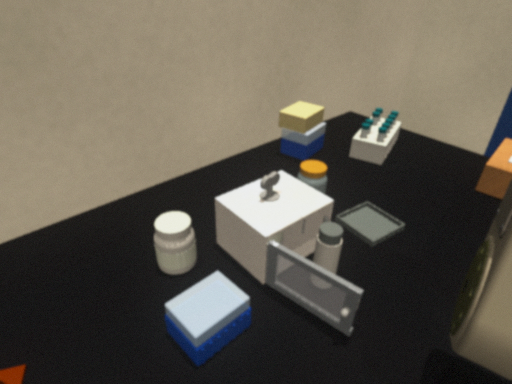

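View pics/wrist0.png

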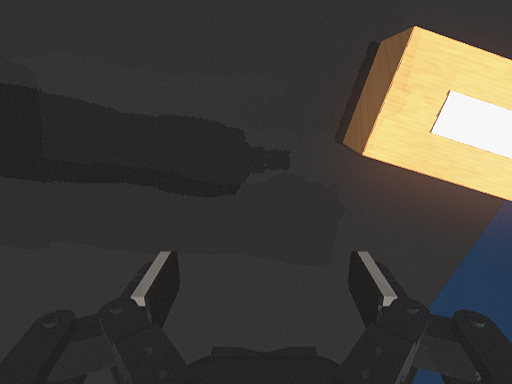

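Scene view: recorder at (238,210) with the key at (242,183), bottle cap (192,172), tray (143,261), jar (205,262), tub (306,190), tip box (263,162). The side view shows the same, with the open door and bottle between. I'll enlarge both.

```bash
python3 - <<'E'
import pickle,cv2
s,d=pickle.load(open("d0.pkl","rb"))
a=d["scene"]["pixels"][140:300,100:330,::-1]; cv2.imwrite("pics/sc1.png",cv2.resize(a,None,fx=3.4,fy=3.4,interpolation=cv2.INTER_CUBIC))
a=d["side"]["pixels"][150:340,150:410,::-1]; cv2.imwrite("pics/si1.png",cv2.resize(a,None,fx=3,fy=3,interpolation=cv2.INTER_CUBIC))
E
```

```text
(no output)
```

View pics/sc1.png

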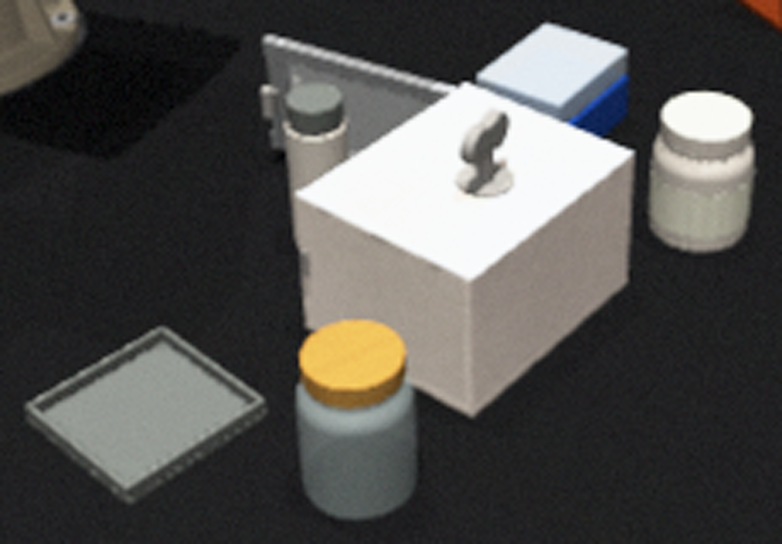

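View pics/si1.png

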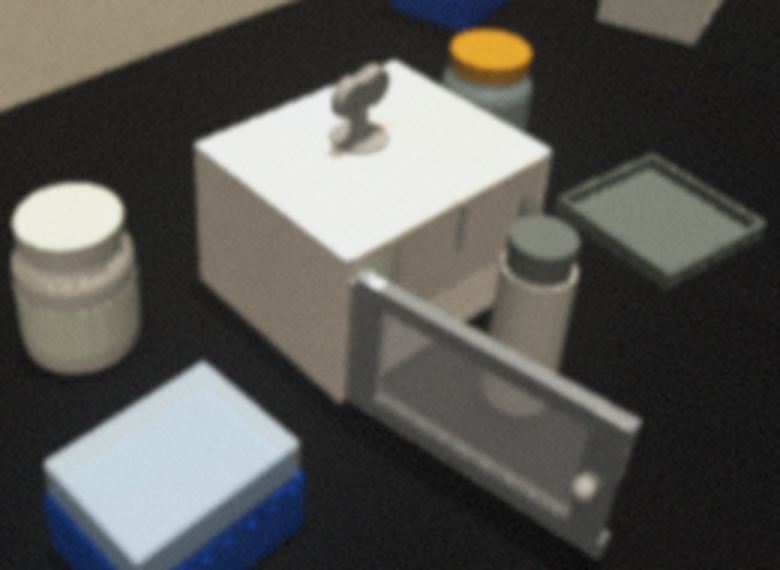

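```bash
cat > h.py <<'E'
import numpy as np,cv2
from scipy.spatial.transform import Rotation as R
def ray(c,uv,T=None):
    T=np.array(c["world_from_camera"]) if T is None else T
    f=c["pixels"].shape[0]/2/np.tan(np.radians(c["fov_y"])/2)
    v=T[:3,:3]@np.array([(uv[0]-c["cx"])/f,(uv[1]-c["cy"])/f,1]); return T[:3,3],v
def plane(c,uv,z,T=None):
    o,v=ray(c,uv,T); return o+v*(z-o[2])/v[2]
def tri(rs):
    A=0;b=0
    for o,v in rs:
        v=v/np.linalg.norm(v);P=np.eye(3)-np.outer(v,v);A=A+P;b=b+P@o
    p=np.linalg.solve(A,b); return p,max(np.linalg.norm(np.cross(p-o,v/np.linalg.norm(v))) for o,v in rs)
def Tw(s,c):
    q=s["orientation"];T=np.eye(4);T[:3,:3]=R.from_quat([q[1],q[2],q[3],q[0]]).as_matrix();T[:3,3]=s["tcp_pos"]
    return T@np.array(c["hand_eye"])
E
python3 - <<'E'
import pickle;from h import *
np.set_printoptions(precision=4,suppress=True)
s,d=pickle.load(open("d0.pkl","rb"))
S,D=d["scene"],d["side"]
sc=lambda u,v:(100+(u+.5)/3.4-.5,140+(v+.5)/3.4-.5); si=lambda u,v:(150+(u+.5)/3-.5,150+(v+.5)/3-.5)
print("roof scene");print(np.array([plane(S,sc(*p),.115) for p in [(465,82),(633,152),(472,277),(298,197)]]))
print("roof side");print(np.array([plane(D,si(*p),.115) for p in [(348,262),(196,146),(395,62),(550,152)]]))
print("tray scene outer top");t=np.array([plane(S,sc(*p),.015) for p in [(162,327),(266,402),(130,491),(27,406)]]);print(t,t.mean(0))
print("tray side");t=np.array([plane(D,si(*p),.015) for p in [(652,154),(764,224),(668,278),(559,200)]]);print(t,t.mean(0))
print("bottle cap top", plane(S,sc(315,101),.125),plane(D,si(544,241),.125))
print("jar",plane(S,sc(353,350),.105),plane(D,si(492,52),.105))
print("tub",plane(S,sc(706,118),.1),plane(D,si(68,216),.1))
print("box top",plane(S,sc(555,65),.067),plane(D,si(172,455),.067))
print("door free top corner",plane(S,sc(265,40),.108),plane(D,si(637,425),.108), "knob",tri([ray(S,sc(263,100)),ray(D,si(584,485))]))
print("key top ends", plane(S,sc(495,113),.163),plane(S,sc(467,138),.163),plane(D,si(382,68),.163),plane(D,si(345,80),.163))
E
```

```text
roof scene
[[ 0.5317  0.0642  0.115 ]
 [ 0.6813  0.0582  0.115 ]
 [ 0.6739 -0.1187  0.115 ]
 [ 0.5299 -0.1174  0.115 ]]
roof side
[[ 0.5295  0.0637  0.115 ]
 [ 0.678   0.0581  0.115 ]
 [ 0.6715 -0.1218  0.115 ]
 [ 0.5228 -0.1138  0.115 ]]
tray scene outer top
[[ 0.4579 -0.1859  0.015 ]
 [ 0.567  -0.2005  0.015 ]
 [ 0.5538 -0.3069  0.015 ]
 [ 0.4445 -0.2924  0.015 ]] [ 0.5058 -0.2464  0.015 ]
tray side
[[ 0.547  -0.3065  0.015 ]
 [ 0.4391 -0.29    0.015 ]
 [ 0.4528 -0.1802  0.015 ]
 [ 0.5587 -0.1962  0.015 ]] [ 0.4994 -0.2432  0.015 ]
bottle cap top [ 0.4711 -0.0322  0.125 ] [ 0.4617 -0.0251  0.125 ]
jar [ 0.6505 -0.2056  0.105 ] [ 0.6456 -0.2047  0.105 ]
tub [0.6899 0.1471 0.1   ] [0.6855 0.1512 0.1   ]
box top [0.5273 0.1908 0.067 ] [0.5186 0.1964 0.067 ]
door free top corner [0.3625 0.0322 0.108 ] [0.3564 0.0357 0.108 ] knob (array([0.3662, 0.0335, 0.0523]), np.float64(0.009598378416913658))
key top ends [ 0.6188 -0.0183  0.163 ] [ 0.6218 -0.0532  0.163 ] [ 0.6145 -0.0461  0.163 ] [ 0.6189 -0.0171  0.163 ]
```

```bash
cat >> h.py <<'E'
def go(s,p,phi=None):
    "shift (cm) in tool axes and yaw deg, from measured pose to world p with tool x at phi deg"
    q=s["orientation"];M=R.from_quat([q[1],q[2],q[3],q[0]]).as_matrix()
    f=np.degrees(np.arctan2(M[1,0],M[0,0]))
    sh=M.T@(np.array(p)-s["tcp_pos"])*100
    return "shift",np.round(sh,2),"phi",round(f,1),"yaw",None if phi is None else round((f-phi+180)%360-180,1),"J6",round(s["joint_pos"][5],2)
E
python3 - <<'E'
from h import *;from workcell import env
print(go(env.get_state(),(.40,-.03,.25),90))
E
```

```text
('shift', array([-39.45, -35.84,  -5.42]), 'phi', np.float64(-67.6), 'yaw', np.float64(-157.6), 'J6', np.float64(1.43))
```

Call:
{"method": "apply_moves", "body": {"moves": [[[-4,-3.5,-2],-10,1],[[-8,-7,-4],-20,1],[[-12,-10.5,-5.5],-30,1],[[-16,-14,-5.5],-40,1],[[-20,-17.5,-5.5],-50,1],[[-24,-21.5,-5.5],-60,1],[[-28,-25,-5.5],-70,1],[[-32,-29,-5.5],-80,1],[[-36,-33,-5.5],-90,1],[[-39.4,-35.8,-5.5],-100,1]]}}

```text
clock: 1.4
tcp_pos: [0.4003, -0.029, 0.2508]
orientation: [0.0, 0.959, 0.282, 0.0]
wrist_force: [0.4, 0.1, -0.4]
finger_gap: 0.0853
```

Call:
{"method": "apply_moves", "body": {"moves": [[[0,0,0],-10,1],[[0,0,0],-20,1],[[0,0,0],-30,1],[[0,0,0],-40,1],[[0,0,0],-50,1],[[0,0,0],-57.6,1],[[0,0,0],-57.6,1],[[0,0,0],-57.6,1],[[0,0,0],-57.6,1],[[0,0,0],-57.6,1]]}}

```text
clock: 2.65
tcp_pos: [0.4, -0.031, 0.2509]
orientation: [0.0, 0.707, 0.707, -0.0]
wrist_force: [0.6, 0.6, 0.0]
finger_gap: 0.0853
```

```bash
python3 - <<'E'
from h import *;from workcell import env
import pickle
s=env.get_state();c=env.read_camera("wrist");pickle.dump((s,c),open("d1.pkl","wb"))
cv2.imwrite("pics/w1.png",cv2.resize(c["pixels"][:,:,::-1],None,fx=1.5,fy=1.5,interpolation=cv2.INTER_CUBIC))
print(s["clock"],s["tcp_pos"],s["joint_pos"],go(s,(.466,-.029,.15),90))
E
```

```text
2.65 [ 0.39995508 -0.03102505  0.25088371] [-2.78110001e-01 -3.75418425e-02 -2.31450519e-01  1.37683216e+00
 -8.87189833e-05 -2.77346827e-01] ('shift', array([ 0.21,  6.6 , 10.09]), 'phi', np.float64(90.0), 'yaw', np.float64(-0.0), 'J6', np.float64(-0.28))
```

View pics/w1.png

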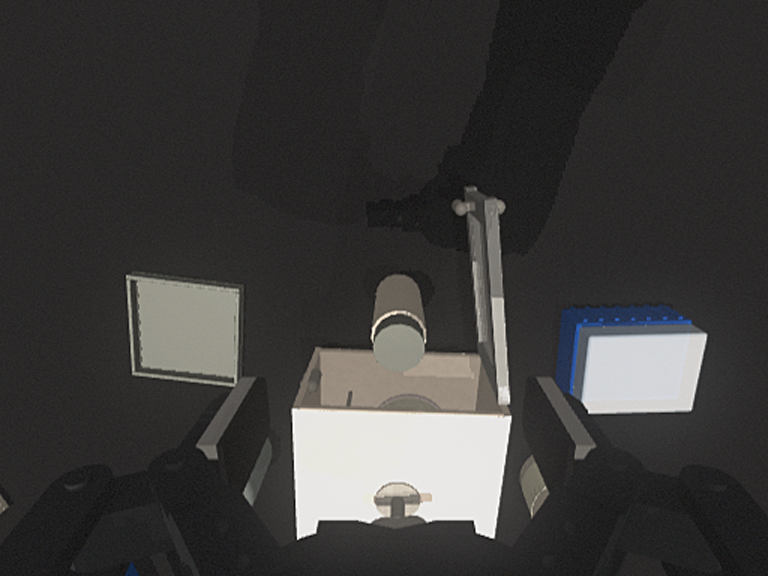

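```bash
python3 - <<'E'
from h import *;import pickle
np.set_printoptions(precision=4,suppress=True)
s,c=pickle.load(open("d1.pkl","rb"));T=Tw(s,c)
p=lambda u,v,z:plane(c,((u+.5)/1.5-.5,(v+.5)/1.5-.5),z,T)
print("cap",p(400,347,.125),"cap L/R",p(373,345,.125),p(425,345,.125),"base near",p(399,274,0.1))
print("tray",t:=np.array([p(127,274,.015),p(243,286,.015),p(240,386,.015),p(133,376,.015)]),t.mean(0))
print("roof front",p(293,409,.115),p(510,412,.115),p(496,540,.115),p(295,540,.115))
print("door top free",p(489,198,.108),"hinge end",p(503,403,.108),"knob",p(505,205,.062))
print("key base flange",p(397,499,.117))
E
```

```text
cap [ 0.4652 -0.0283  0.125 ] cap L/R [ 0.4636 -0.0486  0.125 ] [ 0.4636 -0.0095  0.125 ] base near [ 0.4154 -0.029   0.1   ]
tray [[ 0.4401 -0.2922  0.015 ]
 [ 0.4524 -0.181   0.015 ]
 [ 0.5634 -0.1964  0.015 ]
 [ 0.5515 -0.3074  0.015 ]] [ 0.5019 -0.2443  0.015 ]
roof front [ 0.5258 -0.1155  0.115 ] [0.5286 0.062  0.115 ] [0.6645 0.0602 0.115 ] [ 0.6647 -0.1239  0.115 ]
door top free [0.3568 0.0349 0.108 ] hinge end [0.5246 0.0576 0.108 ] knob [0.3678 0.0578 0.062 ]
key base flange [ 0.6158 -0.0305  0.117 ]
```

Wrist view: bottle cap centre at (400,347), tray centre near (186,330), key flange (397,499). They agree with the fixed cameras within a few mm. Grasping the bottle from above with jaws along y.

Call:
{"method": "apply_moves", "body": {"moves": [[[0.1,3.5,2],0,1],[[0.2,6.55,5],0,1],[[0.25,6.55,8],0,1],[[0.25,6.55,11],0,1],[[0.25,6.55,14],0,1],[[0.25,6.55,16.5],0,1],[[0.25,6.55,18.5],0,1],[[0.25,6.55,18.5],0,1],[[0.25,6.55,18.5],0,0.4],[[0.25,6.55,18.5],0,0.3]], "squeeze": 30}}

```text
clock: 3.95
tcp_pos: [0.4664, -0.0288, 0.0669]
orientation: [0.001, 0.707, 0.707, 0.0]
wrist_force: [-0.2, 0.1, 1.2]
finger_gap: 0.0513
```

Call:
{"method": "apply_moves", "body": {"moves": [[[0,0,0],0,0.3],[[0,0,0],0,0.3],[[0,0,0],0,0.3],[[0,0,0],0,0.3],[[0,0,0],0,0.3],[[0,0,-1],0,0.3],[[0,0,-2],0,0.3],[[0,0,-3],0,0.3],[[0,0,-4],0,0.3],[[0,0,-4],0,0.3]]}}

```text
clock: 5.2
tcp_pos: [0.4663, -0.0287, 0.1069]
orientation: [0.001, 0.707, 0.707, 0.0]
wrist_force: [0.1, -0.2, -2.3]
finger_gap: 0.0388
```

```bash
python3 - <<'E'
from h import *;from workcell import env
s=env.get_state();c=env.read_camera("side")
cv2.imwrite("pics/si2.png",c["pixels"][:,:,::-1])
print(s["clock"],s["tcp_pos"],s["finger_gap"],s["wrist_force"],go(s,(.502,-.2445,.105),90))
E
```

```text
5.2 [ 0.46625947 -0.0287241   0.10689333] 0.038781350983539575 [ 0.07494005 -0.15755471 -2.29388448] ('shift', array([-21.58,   3.58,   0.21]), 'phi', np.float64(90.0), 'yaw', np.float64(-0.0), 'J6', np.float64(-0.23))
```

View pics/si2.png

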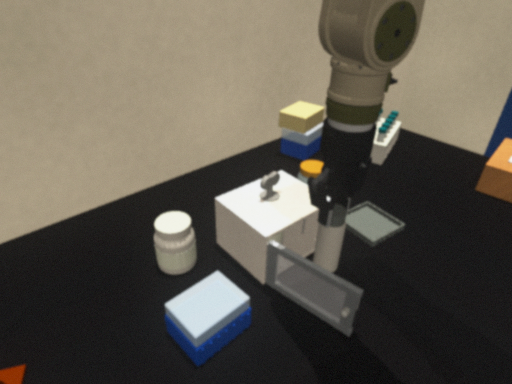

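The side view shows the bottle lifted off the bench, between the fingers. The gap of 38.8 mm is less than 45 mm, so I'll check with the wrist camera.

```bash
python3 - <<'E'
from h import *;from workcell import env
for n in ["wrist","scene","side"]:
    c=env.read_camera(n);a=c["pixels"][:,:,::-1]
    if n=="scene": a=a[100:260,100:330]
    if n=="side": a=a[150:300,240:420]
    cv2.imwrite(f"pics/{n}3.png",cv2.resize(a,None,fx=1.5 if n=="wrist" else 3.4,fy=1.5 if n=="wrist" else 3.4,interpolation=cv2.INTER_CUBIC))
E
```

```text
(no output)
```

View pics/wrist3.png

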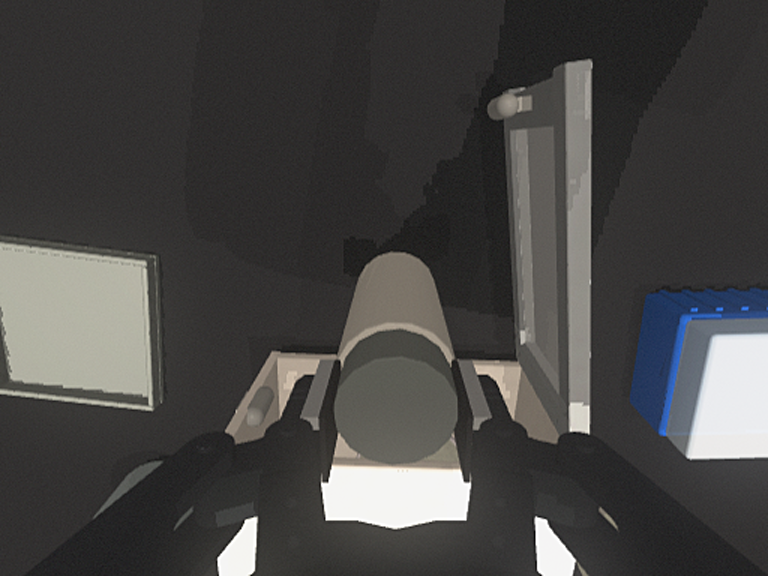

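View pics/scene3.png

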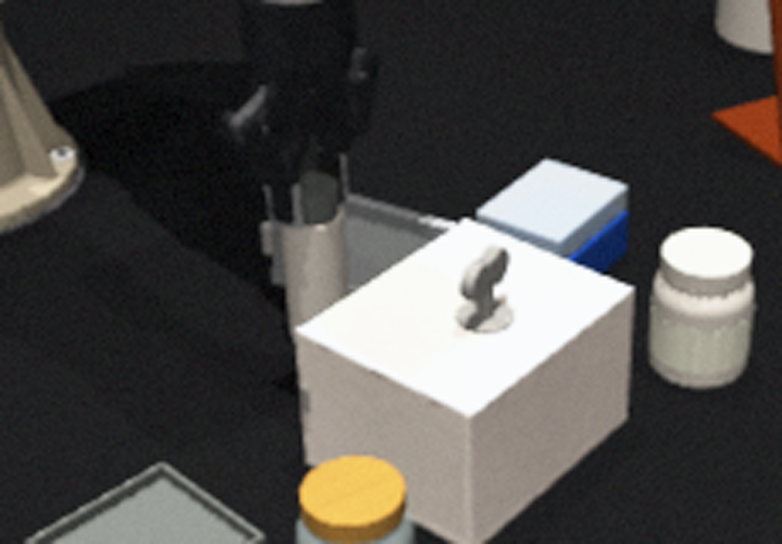

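View pics/side3.png

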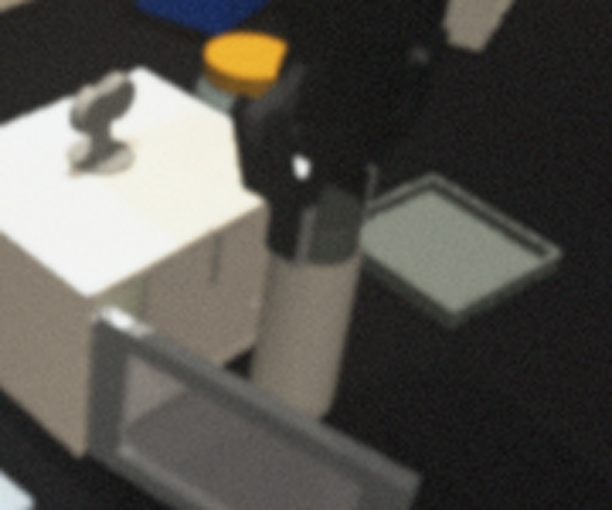

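```bash
python3 - <<'E'
from h import *;from workcell import env
import pickle
s,d=pickle.load(open("d0.pkl","rb"));c=d["side"]
for v in (412,420,428):
    o,r=ray(c,(240+290/3.4,150+v/3.4)); t=((np.array([.4545,-.0096])-o[:2])@r[:2])/(r[:2]@r[:2]);print(o+r*t)
for v in (262,):
    o,r=ray(c,(240+315/3.4,150+v/3.4)); t=((np.array([.4545,-.0096])-o[:2])@r[:2])/(r[:2]@r[:2]);print("shoulder",o+r*t)
E
```

```text
[ 0.45032543 -0.01208828  0.04464253]
[ 0.44967771 -0.01246415  0.03900523]
[ 0.4490229  -0.01284141  0.03331899]
shoulder [ 0.45144171 -0.01143412  0.14472389]
```

```bash
python3 - <<'E'
from h import *
import pickle
s,d=pickle.load(open("d0.pkl","rb"))
def proj(c,p):
    T=np.linalg.inv(c["world_from_camera"]);q=T[:3,:3]@p+T[:3,3];f=192/np.tan(np.radians(c["fov_y"])/2);return np.array([q[0]/q[2]*f+c["cx"],q[1]/q[2]*f+c["cy"]])
for z in(.107,.115,.126,.14,.15,.165):
  for sx in(-1,1):
    p=np.array([.4663,-.0287+sx*.0215,z]);print(z,sx,"scene3",(proj(d["scene"],p)-[100,100])*3.4,"side3",(proj(d["side"],p)-[240,150])*3.4)
E
```

```text
0.107 -1 scene3 [293.43490371 266.06038957] side3 [327.01472516 274.76210955]
0.107 1 scene3 [333.10260214 239.92445699] side3 [275.16024784 310.21311028]
0.115 -1 scene3 [292.64309411 256.58756721] side3 [329.31766567 262.77260227]
0.115 1 scene3 [332.48307687 230.59009386] side3 [277.18441489 297.99131284]
0.126 -1 scene3 [291.54411447 243.43991296] side3 [332.53659125 246.01431792]
0.126 1 scene3 [331.62341964 217.63767186] side3 [280.01557408 280.89694605]
0.14 -1 scene3 [290.12798023 226.49797627] side3 [336.72367884 224.21561443]
0.14 1 scene3 [330.51602184 200.95255233] side3 [283.70156383 258.64116435]
0.15 -1 scene3 [289.10429215 214.2510734 ] side3 [339.7782839  208.31281123]
0.15 1 scene3 [329.71575553 188.89497101] side3 [286.39295851 242.39068715]
0.165 -1 scene3 [287.5493802  195.64886818] side3 [344.46342854 183.92113646]
0.165 1 scene3 [328.50059725 170.58622857] side3 [290.52487885 217.4424037 ]
```

All three views show the pads holding the cap (pad tips about 33 mm above the TCP at this opening), with the bottle upright and lifted 40 mm without slip. That's fine to carry, gently.

Call:
{"method": "apply_moves", "body": {"moves": [[[-1,0,0],0,0.3],[[-3,0,0],0,0.3],[[-6,0.3,0],0,0.3],[[-9,0.8,0],0,0.3],[[-12,1.5,0],0,0.3],[[-15,2.3,0],0,0.3],[[-18,3,0],0,0.3],[[-20.2,3.4,0],0,0.3],[[-21.3,3.6,0],0,0.3],[[-21.6,3.6,0],0,0.3]], "squeeze": 40}}

```text
clock: 6.65
tcp_pos: [0.5012, -0.2448, 0.1057]
orientation: [-0.0, 0.707, 0.707, 0.0]
wrist_force: [0.4, -0.4, -1.8]
finger_gap: 0.0387
```

```bash
python3 - <<'E'
from h import *;from workcell import env
s=env.get_state()
print(s["clock"],s["tcp_pos"],s["finger_gap"],s["wrist_force"],go(s,(.502,-.2445,.072),90))
o=[]
for n in ["scene","side"]:
    c=env.read_camera(n);a=c["pixels"][:,:,::-1]
    a=a[180:300,90:250] if n=="scene" else a[150:270,290:450]
    o.append(cv2.resize(a,None,fx=2.45,fy=2.45,interpolation=cv2.INTER_CUBIC))
cv2.imwrite("pics/c4.png",np.hstack(o))
E
```

```text
6.65 [ 0.5011916  -0.24480639  0.10565614] 0.038672297073958875 [ 0.37105704 -0.40527404 -1.80635327] ('shift', array([0.03, 0.08, 3.37]), 'phi', np.float64(90.0), 'yaw', np.float64(-0.0), 'J6', np.float64(-0.6))
```

View pics/c4.png

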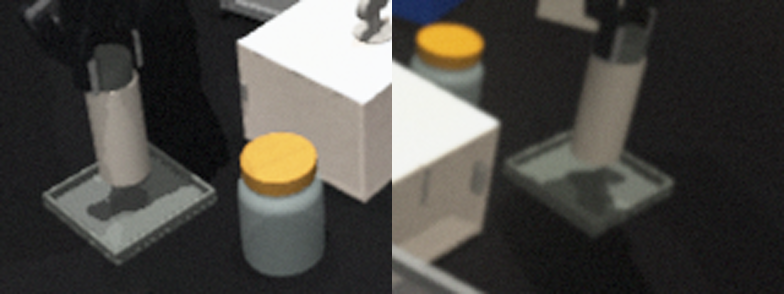

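Bottle hangs upright over the tray centre. Lower and release.

Call:
{"method": "apply_moves", "body": {"moves": [[[0,0.1,1],0,0.3],[[0,0.1,2],0,0.3],[[0,0.1,2.8],0,0.3],[[0,0.1,3.2],0,0.3],[[0,0.1,3.45],0,0.3],[[0,0.1,3.45],0,0.3],[[0,0.1,3.45],0,0.5],[[0,0.1,3.45],0,0.6],[[0,0.1,3.45],0,0.8],[[0,0.1,3.45],0,0.8]]}}

```text
clock: 8.0
tcp_pos: [0.5025, -0.2446, 0.0715]
orientation: [0.0, 0.707, 0.707, -0.0]
wrist_force: [-0.5, -0.4, 0.7]
finger_gap: 0.0685
```

Call:
{"method": "apply_moves", "body": {"moves": [[[0,0,0],0,0.9],[[0,0,-1],0,0.9],[[0,0,-3],0,0.9],[[0,0,-6],0,0.9],[[0,0,-9],0,0.9],[[0,0,-12],0,0.9],[[0,0,-15],0,0.9],[[0,0,-17.5],0,0.9],[[0,0,-17.5],0,0.9],[[0,0,-17.5],0,0.9]]}}

```text
clock: 9.25
tcp_pos: [0.5022, -0.2444, 0.246]
orientation: [-0.0, 0.707, 0.707, -0.0]
wrist_force: [-0.2, -0.1, -0.4]
finger_gap: 0.0769
```

```bash
python3 - <<'E'
from h import *;from workcell import env
s=env.get_state()
print(s["clock"],s["tcp_pos"],s["finger_gap"],s["wrist_force"],go(s,(.6165,-.0295,.25),175), s["joint_pos"])
o=[]
for n in ["scene","side"]:
    c=env.read_camera(n);a=c["pixels"][:,:,::-1]
    a=a[180:300,90:250] if n=="scene" else a[150:270,290:450]
    o.append(cv2.resize(a,None,fx=2.45,fy=2.45,interpolation=cv2.INTER_CUBIC))
cv2.imwrite("pics/c5.png",np.hstack(o))
E
```

```text
9.25 [ 0.50221423 -0.24440767  0.24596731] 0.0768650456931683 [-0.24266339 -0.07847617 -0.42033909] ('shift', array([21.49, 11.43, -0.4 ]), 'phi', np.float64(90.0), 'yaw', np.float64(-85.0), 'J6', np.float64(-0.6)) [-5.96609682e-01  2.73049735e-01  1.12873357e-01  1.41099151e+00
 -6.10376910e-05 -5.96466210e-01]
```

View pics/c5.png

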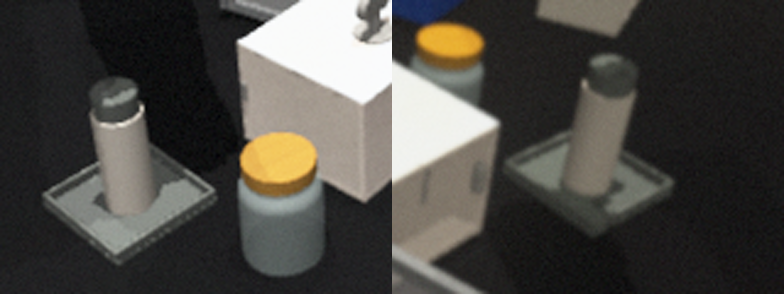

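The bottle stands upright in the tray's middle in both views. Next, a close look at the key.

Call:
{"method": "apply_moves", "body": {"moves": [[[4,1,0],0,0.9],[[8,2,0],0,0.9],[[12,3,0],0,0.9],[[16,3.8,0],0,0.9],[[19,3.8,0],0,0.9],[[21.5,3.8,0],0,0.9],[[21.5,3.8,0],0,0.9],[[21.5,3.8,0],0,0.9],[[21.5,3.8,0],0,0.9],[[21.5,3.8,0],0,0.9]]}}

```text
clock: 10.6
tcp_pos: [0.5404, -0.0303, 0.2462]
orientation: [-0.0, 0.708, 0.707, -0.0]
wrist_force: [-0.7, -0.6, 0.3]
finger_gap: 0.0768
```

```bash
python3 - <<'E'
from h import *;from workcell import env
import pickle
s=env.get_state();c=env.read_camera("wrist");pickle.dump((s,c),open("d2.pkl","wb"))
cv2.imwrite("pics/w6.png",cv2.resize(c["pixels"][:,:,::-1],None,fx=1.5,fy=1.5,interpolation=cv2.INTER_CUBIC))
print(s["clock"],s["tcp_pos"])
E
```

```text
10.6 [ 0.54044773 -0.03034455  0.24622809]
```

View pics/w6.png

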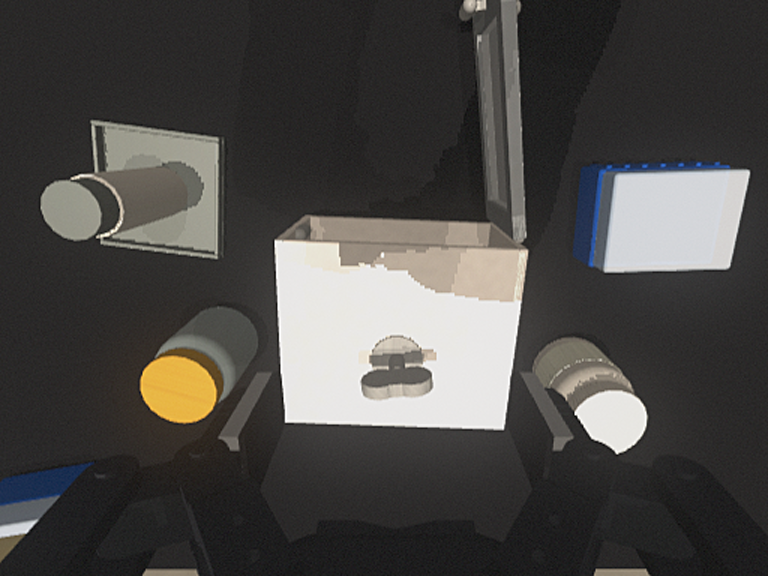

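```bash
python3 - <<'E'
from h import *;import pickle
np.set_printoptions(precision=4,suppress=True)
s,c=pickle.load(open("d2.pkl","rb"));T=Tw(s,c)
p=lambda u,v,z:plane(c,((u+.5)/1.5-.5,(v+.5)/1.5-.5),z,T)
t=np.array([p(275,240,.115),p(527,250,.115),p(505,430,.115),p(285,421,.115)]);print(t,t.mean(0))
print(p(361,378,.163),p(433,376,.163),p(397,379,.163),"flange",p(397,352,.117))
print("tray",np.mean([p(92,121,.015),p(221,138,.015),p(221,259,.015),p(103,244,.015)],0),"bottle",p(76,210,.129))
a=c["pixels"][220:275,225:305,::-1];cv2.imwrite("pics/k6.png",cv2.resize(a,None,fx=9,fy=9,interpolation=cv2.INTER_NEAREST))
E
```

```text
[[ 0.525  -0.1161  0.115 ]
 [ 0.5324  0.0626  0.115 ]
 [ 0.6831  0.0585  0.115 ]
 [ 0.6744 -0.121   0.115 ]] [ 0.6037 -0.029   0.115 ]
[ 0.6079 -0.0538  0.163 ] [ 0.6064 -0.0061  0.163 ] [ 0.6086 -0.03    0.163 ] flange [ 0.6115 -0.0299  0.117 ]
tray [ 0.5029 -0.2444  0.015 ] bottle [ 0.5018 -0.242   0.129 ]
```

View pics/k6.png

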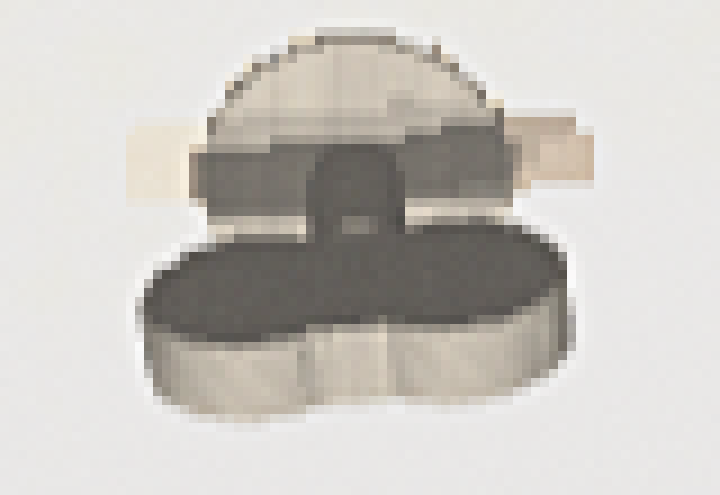

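```bash
python3 - <<'E'
from h import *;import pickle
s,c=pickle.load(open("d2.pkl","rb"));T=Tw(s,c)
for L,Rr,z in [((225,380),(480,366),.163),((225,340),(480,323),.163),((225,413),(480,397),.163),((225,243),(480,222),.137)]:
    a,b=[plane(c,(225+(u)/9-.5,220+(v)/9-.5),z,T) for u,v in (L,Rr)]
    print(a,b,(a+b)/2,np.degrees(np.arctan2(*(a-b)[1::-1])))
g=s["clock"]; print(go(s,(.6165,-.0295,.25),180))
E
```

```text
[ 0.61908835 -0.04505992  0.163     ] [ 0.6173163  -0.01656184  0.163     ] [ 0.61820232 -0.03081088  0.163     ] -86.44184666514025
[ 0.61400778 -0.04497615  0.163     ] [ 0.61187843 -0.01663687  0.163     ] [ 0.61294311 -0.03080651  0.163     ] -85.70299959438569
[ 0.6233215  -0.04512971  0.163     ] [ 0.62127604 -0.01650721  0.163     ] [ 0.62229877 -0.03081846  0.163     ] -85.91241290857336
[ 0.61604245 -0.04622164  0.137     ] [ 0.61322577 -0.015477    0.137     ] [ 0.61463411 -0.03084932  0.137     ] -84.76543338824074
('shift', array([ 0.1 ,  7.61, -0.38]), 'phi', np.float64(89.9), 'yaw', np.float64(-90.1), 'J6', np.float64(-0.2))
```

Close view: the key wing's top runs from crop (225,380) to (480,366), which puts it at −86° in world, centre about (0.618, −0.0305), so q≈1.47. Turning to φ=184° over it, then descending part-way.

Call:
{"method": "apply_moves", "body": {"moves": [[[0,1.5,0],-10,0.6],[[0,3,0],-20,0.5],[[0,4.5,0],-30,0.5],[[0,6,0],-40,0.5],[[0,7.75,0],-50,0.5],[[0,7.75,0],-60,0.5],[[0,7.75,0],-70,0.5],[[0,7.75,0],-80,0.5],[[0,7.75,0],-90,0.5],[[0,7.75,0],-94,0.5]]}}

```text
clock: 11.9
tcp_pos: [0.618, -0.03, 0.2463]
orientation: [-0.0, -0.036, 0.999, -0.0]
wrist_force: [0.1, -1.0, 0.2]
finger_gap: 0.0425
```

Call:
{"method": "apply_moves", "body": {"moves": [[[0,0,1],0,0.5],[[0,0,3],0,0.5],[[0,0,5],0,0.5],[[0,0,7],0,0.5],[[0,0,9],0,0.5],[[0,0,10.5],0,0.5],[[0,0,11.5],0,0.5],[[0,0,12.1],0,0.5],[[0,0,12.1],0,0.5],[[0,0,12.1],0,0.5]]}}

```text
clock: 13.15
tcp_pos: [0.6184, -0.0296, 0.1261]
orientation: [0.001, -0.035, 0.999, -0.0]
wrist_force: [-1.1, 0.0, 0.3]
finger_gap: 0.0428
```

```bash
cat > look.py <<'E'
from h import *;from workcell import env
import sys
def look(name,boxes):
    s=env.get_state();o=[]
    for n,(r0,r1,c0,c1) in boxes:
        a=env.read_camera(n)["pixels"][r0:r1,c0:c1,::-1]
        o.append(cv2.resize(a,(390,300),interpolation=cv2.INTER_CUBIC))
    cv2.imwrite(name,np.hstack(o))
    print(s["clock"],np.round(s["tcp_pos"],4),"gap",round(s["finger_gap"],4),"F",np.round(s["wrist_force"],1),"M",np.round(s["ft_torque"],2),"J",np.round(s["joint_pos"],2),go(s,s["tcp_pos"]))
    return s
E
python3 - <<'E'
from look import *
look("pics/k7.png",[("scene",(140,240,180,310)),("side",(130,230,205,335))])
E
```

```text
13.15 [ 0.6184 -0.0296  0.1261] gap 0.0428 F [-1.1  0.   0.3] M [ 0.01  0.01 -0.06] J [-0.18  0.42  0.04  1.18 -0.   -1.82] ('shift', array([0., 0., 0.]), 'phi', np.float64(-176.0), 'yaw', None, 'J6', np.float64(-1.82))
```

View pics/k7.png

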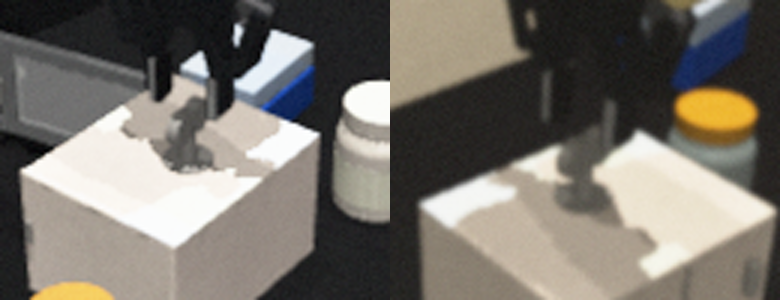

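```bash
python3 - <<'E'
from h import *;import pickle
s,d=pickle.load(open("d0.pkl","rb"))
for n,uv in [("scene",(180+220/3,140+118/3)),("scene",(180+157/3,140+100/3)),("side",(205+217/3,130+150/3)),("side",(205+155/3,130+120/3))]:
    for z in (.13,.14,.15,.16,.17): print(n,z,plane(d[n],uv,z)[:2].round(4))
E
```

```text
scene 0.13 [0.62   0.0121]
scene 0.14 [ 6.287e-01 -4.000e-04]
scene 0.15 [ 0.6374 -0.013 ]
scene 0.16 [ 0.6461 -0.0255]
scene 0.17 [ 0.6548 -0.038 ]
scene 0.13 [0.5648 0.0041]
scene 0.14 [ 0.5744 -0.0083]
scene 0.15 [ 0.584  -0.0207]
scene 0.16 [ 0.5936 -0.0331]
scene 0.17 [ 0.6032 -0.0455]
side 0.13 [ 0.631  -0.0666]
side 0.14 [ 0.6198 -0.0543]
side 0.15 [ 0.6085 -0.042 ]
side 0.16 [ 0.5973 -0.0297]
side 0.17 [ 0.586  -0.0173]
side 0.13 [ 0.6888 -0.0623]
side 0.14 [ 0.676  -0.0501]
side 0.15 [ 0.6633 -0.0379]
side 0.16 [ 0.6505 -0.0257]
side 0.17 [ 0.6377 -0.0135]
```

Both views put the pad tips at z≈0.158, just at the wing's top (TCP+33 mm). Go down 1.6 cm and close.

Call:
{"method": "apply_moves", "body": {"moves": [[[0,0,0.5],0,0.5],[[0,0,1],0,0.5],[[0,0,1.4],0,0.5],[[0,0,1.6],0,0.4],[[0,0,1.6],0,0.3],[[0,0,1.6],0,0.2],[[0,0,1.6],0,0.1],[[0,0,1.6],0,0],[[0,0,1.6],0,0],[[0,0,1.6],0,0]], "squeeze": 50}}

```text
clock: 14.5
tcp_pos: [0.6175, -0.0296, 0.1097]
orientation: [-0.0, -0.035, 0.999, -0.0]
wrist_force: [-5.0, 0.3, 6.2]
finger_gap: 0.0089
```

```bash
python3 - <<'E'
from look import *
look("pics/k8.png",[("scene",(140,240,180,310)),("side",(130,230,205,335))])
E
```

```text
14.5 [ 0.6175 -0.0296  0.1097] gap 0.0089 F [-5.   0.3  6.2] M [ 0.05  0.99 -0.04] J [-0.18  0.43  0.01  1.15 -0.   -1.82] ('shift', array([0., 0., 0.]), 'phi', np.float64(-176.0), 'yaw', None, 'J6', np.float64(-1.82))
```

View pics/k8.png

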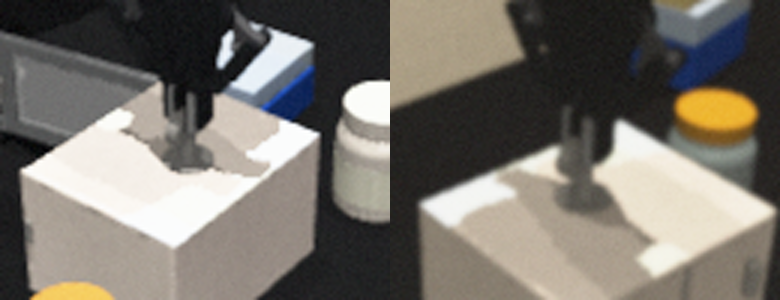

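Key gripped (gap 8.9 mm), slight side load in −x; I'll shift 1 mm and wind.

Call:
{"method": "apply_moves", "body": {"moves": [[[0.1,0,0],4,0],[[0.1,0,0],13,0],[[0.1,0,0],22,0],[[0.1,0,0],31,0],[[0.1,0,0],40,0],[[0.1,0,0],49,0],[[0.1,0,0],58,0],[[0.1,0,0],67,0],[[0.1,0,0],76,0],[[0.1,0,0],85,0]]}}

```text
clock: 15.85
tcp_pos: [0.6178, -0.0298, 0.1097]
orientation: [0.001, 0.651, 0.759, 0.0]
wrist_force: [-1.2, -0.1, 3.6]
finger_gap: 0.0088
```

```bash
python3 - <<'E'
from look import *
look("pics/k9.png",[("scene",(140,240,180,310)),("side",(130,230,205,335))])
E
```

```text
15.85 [ 0.6178 -0.0298  0.1097] gap 0.0088 F [-1.2 -0.1  3.6] M [-0.09  0.26  0.14] J [-0.18  0.43  0.01  1.14 -0.   -0.33] ('shift', array([0., 0., 0.]), 'phi', np.float64(98.7), 'yaw', None, 'J6', np.float64(-0.33))
```

View pics/k9.png

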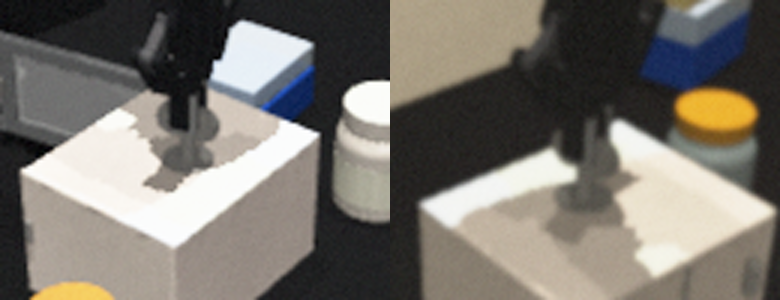

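Wing turned with the grip and the clutch torque shows (Mz 0.14). The last joint has room (−0.33 now; about 2.9 at the end), so I'll continue in the same grasp.

Call:
{"method": "apply_moves", "body": {"moves": [[[0,0,0],9,0],[[0,0,0],18,0],[[0,0,0],27,0],[[0,0,0],36,0],[[0,0,0],45,0],[[0,0,0],54,0],[[0,0,0],63,0],[[0,0,0],72,0],[[0,0,0],81,0],[[0,0,0],90,0]]}}

```text
clock: 17.2
tcp_pos: [0.6175, -0.0301, 0.1097]
orientation: [0.0, 0.997, 0.078, 0.001]
wrist_force: [-2.0, -1.4, 4.2]
finger_gap: 0.0086
```

Call:
{"method": "apply_moves", "body": {"moves": [[[0,0,0],9,0],[[0,0,0],18,0],[[0,0,0],27,0],[[0,0,0],36,0],[[0,0,0],45,0],[[0,0,0],54,0],[[0,0,0],63,0],[[0,0,0],72,0],[[0,0,0],81,0],[[0,0,0],87,0]]}}

```text
clock: 18.45
tcp_pos: [0.6172, -0.0299, 0.1097]
orientation: [-0.0, 0.777, -0.629, 0.0]
wrist_force: [-2.2, 0.1, 4.8]
finger_gap: 0.0089
```

```bash
python3 - <<'E'
from look import *
look("pics/k10.png",[("scene",(140,240,180,310)),("side",(130,230,205,335))])
E
```

```text
18.45 [ 0.6172 -0.0299  0.1097] gap 0.0089 F [-2.2  0.1  4.8] M [-0.15  0.52  0.13] J [-0.18  0.43  0.    1.14 -0.    2.75] ('shift', array([0., 0., 0.]), 'phi', np.float64(-78.0), 'yaw', None, 'J6', np.float64(2.75))
```

View pics/k10.png

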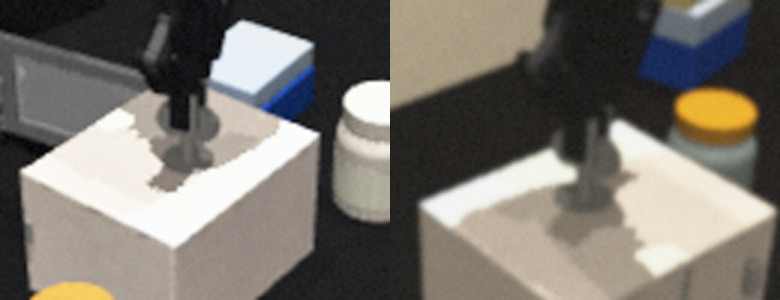

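Turned 262° of about 276°; finish with slow small turns (last joint to ≈2.98, inside its range).

Call:
{"method": "apply_moves", "body": {"moves": [[[0,0,0],2,0],[[0,0,0],4,0],[[0,0,0],6,0],[[0,0,0],8,0],[[0,0,0],9,0],[[0,0,0],10,0],[[0,0,0],11,0],[[0,0,0],12,0],[[0,0,0],13,0],[[0,0,0],13,0]]}}

```text
clock: 19.8
tcp_pos: [0.6173, -0.0298, 0.1097]
orientation: [0.0, -0.701, 0.713, -0.0]
wrist_force: [-2.6, -1.8, 5.8]
finger_gap: 0.0087
```

```bash
python3 - <<'E'
from look import *
look("pics/k11.png",[("scene",(140,240,180,310)),("side",(130,230,205,335))])
E
```

```text
19.8 [ 0.6173 -0.0298  0.1097] gap 0.0087 F [-2.6 -1.8  5.8] M [-0.22  0.54  0.05] J [-0.18  0.43  0.    1.14 -0.    2.98] ('shift', array([0., 0., 0.]), 'phi', np.float64(-91.0), 'yaw', None, 'J6', np.float64(2.98))
```

Wing now at ≈6.26 rad by pose; 3° more to the stop, then release and lift.

Call:
{"method": "apply_moves", "body": {"moves": [[[0,0,0],1,0],[[0,0,0],2,0],[[0,0,0],3,0],[[0,0,0],3,0],[[0,0,0],3,0.3],[[0,0,0],3,0.5],[[0,0,0],3,0.5],[[0,0,0],3,0.5],[[0,0,-2],3,0.5],[[0,0,-5],3,0.5]]}}

```text
clock: 21.15
tcp_pos: [0.6161, -0.0294, 0.1587]
orientation: [-0.001, -0.682, 0.731, 0.001]
wrist_force: [0.2, -0.5, 0.1]
finger_gap: 0.0424
```

Call:
{"method": "apply_moves", "body": {"moves": [[[0,0,-4],0,0.5],[[0,0,-8],0,0.3],[[0,0,-10],-10,0],[[0,0,-10],-20,0],[[0,0,-10],-30,0],[[0,0,-10],-40,0],[[0,0,-10],-50,0],[[0,0,-10],-60,0],[[0,0,-10],-70,0],[[0,0,-10],-80,0]]}}

```text
clock: 22.4
tcp_pos: [0.617, -0.0296, 0.2593]
orientation: [-0.0, 0.993, -0.119, 0.0]
wrist_force: [0.9, 0.3, 0.2]
finger_gap: 0.0
```

```bash
python3 - <<'E'
from look import *
look("pics/k12.png",[("scene",(140,290,110,305)),("side",(130,330,205,465))])
E
```

```text
22.4 [ 0.617  -0.0296  0.2593] gap 0.0 F [0.9 0.3 0.2] M [-0.01  0.   -0.01] J [-0.18  0.4   0.32  1.49  0.    1.63] ('shift', array([0., 0., 0.]), 'phi', np.float64(-13.7), 'yaw', None, 'J6', np.float64(1.63))
```

View pics/k12.png

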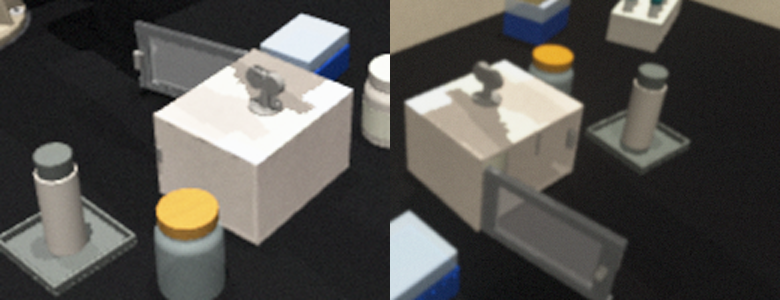

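Bottle stands in the tray, the key is free and roughly along the recorder's depth. Next: measure where the shut finger tips are, and check the key and door with the wrist camera.

```bash
python3 - <<'E'
from look import *
import pickle
s=look("pics/k13.png",[("scene",(80,210,180,350)),("side",(60,190,200,370))])
c=env.read_camera("wrist");pickle.dump((s,c),open("d3.pkl","wb"))
cv2.imwrite("pics/w13.png",cv2.resize(c["pixels"][:,:,::-1],None,fx=1.5,fy=1.5,interpolation=cv2.INTER_CUBIC))
E
```

```text
22.5 [ 0.617  -0.0296  0.2593] gap 0.0001 F [ 0.4 -0.3 -0.6] M [-0.    0.01 -0.06] J [-0.18  0.4   0.32  1.49  0.    1.64] ('shift', array([0., 0., 0.]), 'phi', np.float64(-14.0), 'yaw', None, 'J6', np.float64(1.64))
```

View pics/k13.png

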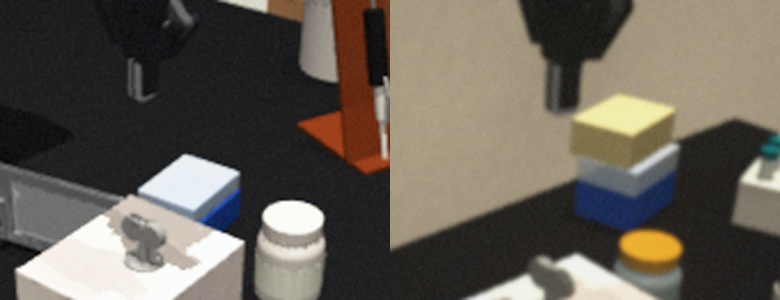

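View pics/w13.png

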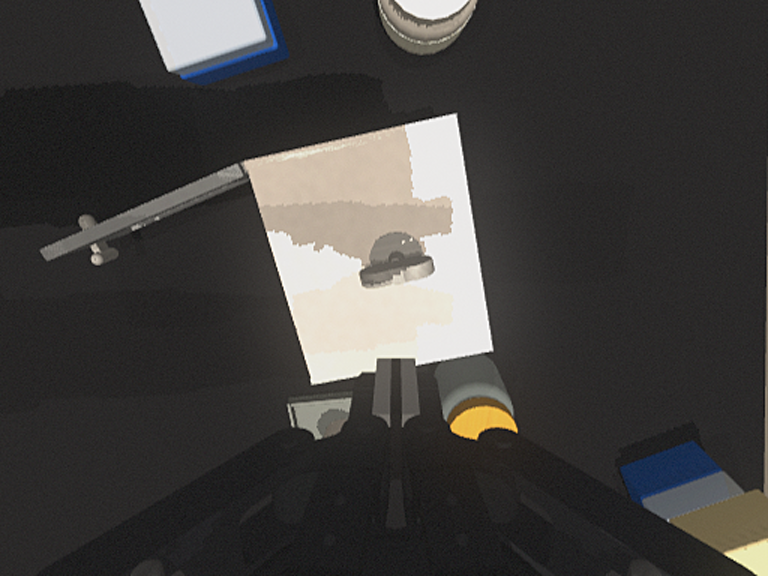

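```bash
python3 - <<'E'
from h import *;import pickle
np.set_printoptions(precision=4,suppress=True)
_,d=pickle.load(open("d0.pkl","rb"));s,c=pickle.load(open("d3.pkl","rb"));T=Tw(s,c)
print("tip",tri([ray(d["scene"],(243.2,123.3)),ray(d["side"],(275.4,107.7))]))
p=lambda u,v,z:plane(c,((u+.5)/1.5-.5,(v+.5)/1.5-.5),z,T)
a,b=p(44,253,.108),p(245,169,.108);print("door free,hinge",a,b,np.degrees(np.arctan2(*(a-b)[1::-1])))
k=p(98,257,.062);print("knob",k)
t=np.array([p(249,160,.115),p(457,113,.115),p(493,350,.115),p(312,384,.115)]);print(t,t.mean(0))
a,b=p(373,274,.163),p(422,264,.163);print("wing",a,b,np.degrees(np.arctan2(*(b-a)[1::-1])))
E
```

```text
tip (array([ 0.6222, -0.035 ,  0.2937]), np.float64(0.002808735589798237))
door free,hinge [0.3593 0.0363 0.108 ] [0.5286 0.0575 0.108 ] -172.84165811359912
knob [0.3642 0.0198 0.062 ]
[[ 0.5357  0.0624  0.115 ]
 [ 0.6822  0.0572  0.115 ]
 [ 0.6751 -0.1228  0.115 ]
 [ 0.5253 -0.1172  0.115 ]] [ 0.6046 -0.0301  0.115 ]
wing [ 0.604  -0.0252  0.163 ] [ 0.6361 -0.0264  0.163 ] -2.0409397938553324
```

Tips really end 34 mm above the TCP even shut. Wing at −2.0°, parallel to the recorder (q≈6.28). Door is at θ≈187°. Planning the push arc over the outer face, above the knob.

```bash
cat > door.py <<'E'
from h import *
H=np.array([.5258,.0588])
def pt(th,off,r=.135,z=.046):
    t=np.radians(th);n=np.radians(th-90)
    return np.array([*(H+r*np.array([np.cos(t),np.sin(t)])+off*np.array([np.cos(n),np.sin(n)])),z])
def rel(s,p,phi):
    g=go(s,p,phi);return list(map(float,np.round(g[1],1))),float(g[5])
E
python3 - <<'E'
from door import *;from workcell import env
s=env.get_state()
print(pt(187.3,.036),rel(s,pt(187.3,.036,z=.25),7.5),rel(s,pt(187.3,.036),7.5))
E
```

```text
[0.38731992 0.07735448 0.046     ] ([-24.9, -4.8, 0.9], -21.7) ([-24.9, -4.8, 21.3], -21.7)
```

Call:
{"method": "apply_moves", "body": {"moves": [[[-4,-1,0.9],-5,0],[[-8,-2,0.9],-12,0],[[-12,-3,0.9],-18,0],[[-16,-4,0.9],-21.7,0],[[-20,-4.8,0.9],-21.7,0],[[-24.9,-4.8,0.9],-21.7,0],[[-24.9,-4.8,4],-21.7,0],[[-24.9,-4.8,8],-21.7,0],[[-24.9,-4.8,11],-21.7,0],[[-24.9,-4.8,11],-21.7,0]]}}

```text
clock: 23.9
tcp_pos: [0.385, 0.0772, 0.1479]
orientation: [-0.0, 0.998, 0.066, -0.002]
wrist_force: [-0.4, -0.0, 0.4]
finger_gap: -0.0003
```

```bash
python3 - <<'E'
from look import *;from door import *
s=look("pics/d1.png",[("scene",(100,230,130,300)),("side",(180,330,230,425))])
print(rel(s,pt(187.3,.036),7.5))
E
```

```text
23.9 [0.385  0.0772 0.1479] gap -0.0003 F [-0.4 -0.   0.4] M [0.05 0.01 0.07] J [-0.01 -0.01 -0.46  1.13 -0.    1.43] ('shift', array([0., 0., 0.]), 'phi', np.float64(7.6), 'yaw', None, 'J6', np.float64(1.43))
([0.3, 0.0, 10.2], 0.1)
```

View pics/d1.png

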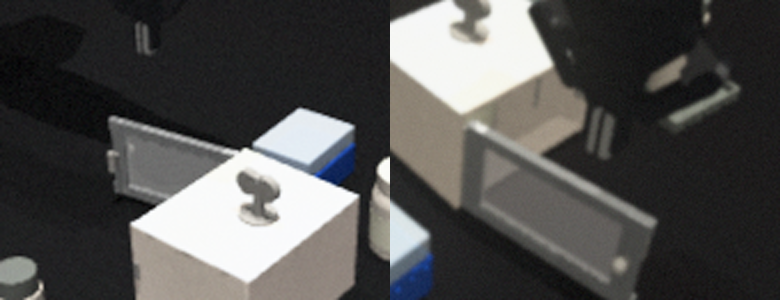

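Call:
{"method": "apply_moves", "body": {"moves": [[[0.1,0,2],0,0],[[0.2,0,4],0,0],[[0.3,0,6],0,0],[[0.3,0,8],0,0],[[0.3,0,9.5],0,0],[[0.3,0,10.2],0,0],[[0.3,0,10.2],0,0],[[0.3,0,10.2],0,0],[[0.3,0,10.2],0,0],[[0.3,0,10.2],0,0]]}}

```text
clock: 25.25
tcp_pos: [0.3903, 0.0776, 0.0477]
orientation: [0.0, 0.998, 0.067, 0.0]
wrist_force: [-0.2, -0.1, -0.2]
finger_gap: 0.0003
```

```bash
python3 - <<'E'
from look import *;from door import *
s=look("pics/d2.png",[("scene",(100,230,130,300)),("side",(180,330,230,425))])
for i,th in enumerate(np.linspace(187.3,227,10)): print(rel(s,pt(th,.036-.020*min(1,(i+1)/3)),th-180))
E
```

```text
25.25 [0.3903 0.0776 0.0477] gap 0.0003 F [-0.2 -0.1 -0.2] M [0.02 0.02 0.03] J [-0.01  0.08 -0.63  0.86 -0.    1.43] ('shift', array([0., 0., 0.]), 'phi', np.float64(7.7), 'yaw', None, 'J6', np.float64(1.43))
([-0.3, 0.6, 0.2], 0.4)
([-0.4, 2.4, 0.2], -4.0)
([-0.4, 4.1, 0.2], -8.4)
([-0.3, 5.1, 0.2], -12.8)
([-0.2, 6.2, 0.2], -17.3)
([0.0, 7.2, 0.2], -21.7)
([0.4, 8.2, 0.2], -26.1)
([0.7, 9.2, 0.2], -30.5)
([1.2, 10.1, 0.2], -34.9)
([1.7, 11.0, 0.2], -39.3)
```

View pics/d2.png

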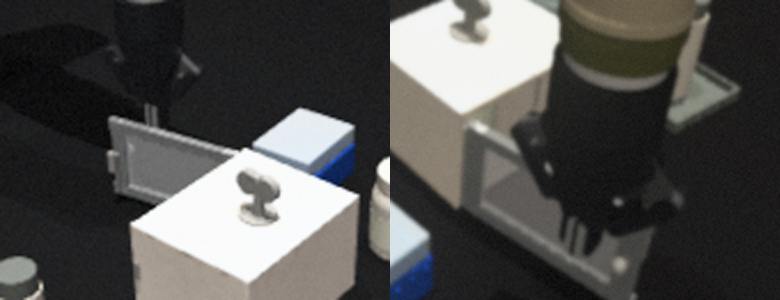

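Fingers are on the door's outer side, above the knob level. Push along the arc.

Call:
{"method": "apply_moves", "body": {"moves": [[[-0.3,0.6,0],0,0],[[-0.4,2.4,0],-4,0],[[-0.4,4.1,0],-8.4,0],[[-0.3,5.1,0],-12.8,0],[[-0.2,6.2,0],-17.3,0],[[0,7.2,0],-21.7,0],[[0.4,8.2,0],-26.1,0],[[0.7,9.2,0],-30.5,0],[[1.2,10.1,0],-34.9,0],[[1.7,11,0],-39.3,0]]}}

```text
clock: 26.6
tcp_pos: [0.4212, -0.0296, 0.0473]
orientation: [-0.0, 0.917, 0.4, -0.0]
wrist_force: [-0.6, 1.2, -0.2]
finger_gap: -0.0003
```

```bash
python3 - <<'E'
from look import *;from door import *
s=look("pics/d3.png",[("scene",(100,230,130,300)),("side",(180,330,230,425))])
for i,th in enumerate(np.linspace(230,260,10)): print(rel(s,pt(th,.016),th-180))
E
```

```text
26.6 [ 0.4212 -0.0296  0.0473] gap -0.0003 F [-0.6  1.2 -0.2] M [0.11 0.02 0.05] J [-0.26  0.13 -0.58  0.86 -0.    0.49] ('shift', array([0., 0., 0.]), 'phi', np.float64(47.1), 'yaw', None, 'J6', np.float64(0.49))
([0.0, 0.7, 0.1], -2.9)
([0.0, 1.5, 0.1], -6.2)
([0.0, 2.3, 0.1], -9.5)
([0.1, 3.1, 0.1], -12.9)
([0.2, 3.9, 0.1], -16.2)
([0.3, 4.7, 0.1], -19.5)
([0.5, 5.4, 0.1], -22.9)
([0.8, 6.2, 0.1], -26.2)
([1.1, 6.9, 0.1], -29.5)
([1.4, 7.6, 0.1], -32.9)
```

View pics/d3.png

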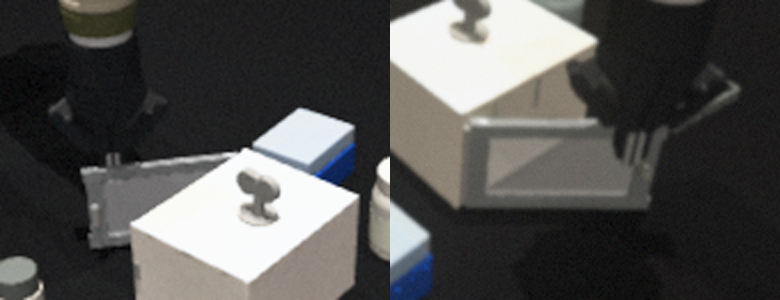

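Call:
{"method": "apply_moves", "body": {"moves": [[[0,0.7,-0.2],-2.9,0],[[0,1.5,-0.5],-6.2,0],[[0,2.3,-0.5],-9.5,0],[[0.1,3.1,-0.5],-12.9,0],[[0.2,3.9,-0.5],-16.2,0],[[0.3,4.7,-0.5],-19.5,0],[[0.5,5.4,-0.5],-22.9,0],[[0.8,6.2,-0.5],-26.2,0],[[1.1,6.9,-0.5],-29.5,0],[[1.4,7.6,-0.5],-32.9,0]]}}

```text
clock: 27.95
tcp_pos: [0.4861, -0.0706, 0.0522]
orientation: [-0.0, 0.767, 0.642, -0.0]
wrist_force: [-0.7, -0.1, -0.1]
finger_gap: -0.0
```

```bash
python3 - <<'E'
from look import *;from door import *
s=look("pics/d4.png",[("scene",(120,250,130,300)),("side",(180,330,230,425))])
for i,th in enumerate(np.linspace(261,270,10)): print(rel(s,pt(th,.016,z=.052),min(th,268)-180))
E
```

```text
27.95 [ 0.4861 -0.0706  0.0522] gap -0.0 F [-0.7 -0.1 -0.1] M [0.05 0.04 0.  ] J [-0.31  0.25 -0.41  0.91 -0.   -0.13] ('shift', array([0., 0., 0.]), 'phi', np.float64(79.9), 'yaw', None, 'J6', np.float64(-0.13))
([-0.1, 0.3, 0.0], -1.1)
([-0.1, 0.5, 0.0], -2.1)
([-0.1, 0.8, 0.0], -3.1)
([-0.2, 1.0, 0.0], -4.1)
([-0.2, 1.2, 0.0], -5.1)
([-0.2, 1.5, 0.0], -6.1)
([-0.2, 1.7, 0.0], -7.1)
([-0.2, 2.0, 0.0], -8.1)
([-0.2, 2.2, 0.0], -8.1)
([-0.1, 2.4, 0.0], -8.1)
```

View pics/d4.png

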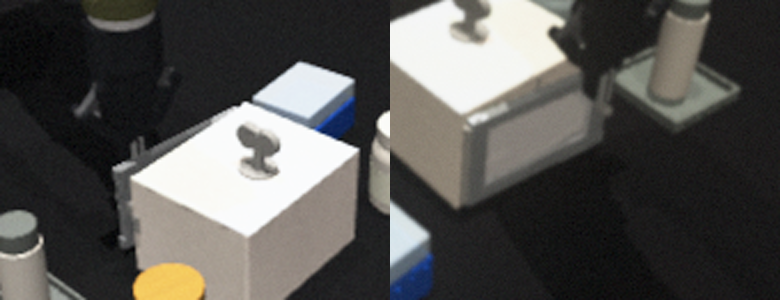

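Call:
{"method": "apply_moves", "body": {"moves": [[[-0.1,0.3,0],-1.1,0],[[-0.1,0.5,0],-2.1,0],[[-0.1,0.8,0],-3.1,0],[[-0.2,1,0],-4.1,0],[[-0.2,1.2,0],-5.1,0],[[-0.2,1.5,0],-6.1,0],[[-0.2,1.7,0],-7.1,0],[[-0.2,1.9,0],-8.1,0],[[-0.2,2,0],-8.1,0],[[-0.2,2,0],-8.1,0]]}}

```text
clock: 29.3
tcp_pos: [0.5034, -0.0761, 0.0521]
orientation: [-0.002, 0.719, 0.695, -0.002]
wrist_force: [-7.9, -0.9, 5.6]
finger_gap: 0.0002
```

```bash
python3 - <<'E'
from look import *;from door import *
s=look("pics/d5.png",[("scene",(120,250,130,300)),("side",(180,330,230,425))])
E
```

```text
29.3 [ 0.5034 -0.0761  0.0521] gap 0.0002 F [-7.9 -0.9  5.6] M [-0.07  1.54  0.01] J [-0.31  0.28 -0.36  0.93 -0.   -0.27] ('shift', array([0., 0., 0.]), 'phi', np.float64(88.0), 'yaw', None, 'J6', np.float64(-0.27))
```

View pics/d5.png

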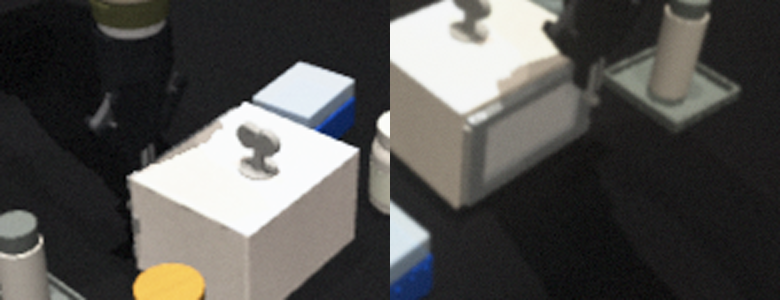

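Call:
{"method": "apply_moves", "body": {"moves": [[[0,0,-0.2],0,0],[[0,0,-0.3],0,0],[[0,0.1,-0.3],0,0],[[0,0.2,-0.3],0,0],[[0,0.3,-0.3],0,0],[[0,0.4,-0.3],0,0],[[0,0.4,-0.3],0,0],[[0,0.4,-0.3],0,0],[[0,0.4,-0.3],0,0],[[0,0.4,-0.3],0,0]]}}

```text
clock: 30.65
tcp_pos: [0.5033, -0.0757, 0.0541]
orientation: [-0.004, 0.719, 0.695, -0.004]
wrist_force: [-16.7, -0.2, 7.5]
finger_gap: -0.0005
```

```bash
python3 - <<'E'
from look import *;from door import *
s=look("pics/d6.png",[("scene",(120,250,130,300)),("side",(180,330,230,425))])
c=env.read_camera("wrist");cv2.imwrite("pics/w14.png",cv2.resize(c["pixels"][:,:,::-1],None,fx=1.5,fy=1.5))
E
```

```text
30.65 [ 0.5033 -0.0757  0.0541] gap -0.0005 F [-16.7  -0.2   7.5] M [-0.12  3.26 -0.04] J [-0.3   0.29 -0.35  0.94 -0.   -0.27] ('shift', array([0., 0., 0.]), 'phi', np.float64(88.0), 'yaw', None, 'J6', np.float64(-0.27))
```

View pics/w14.png

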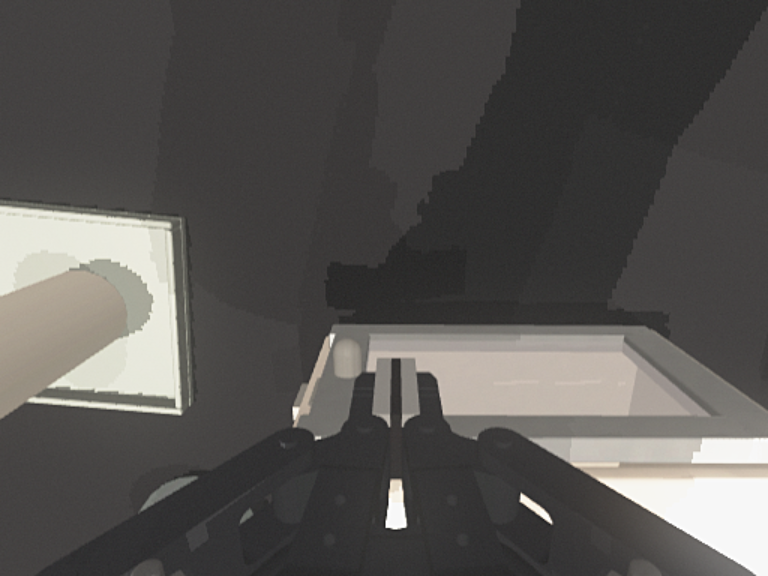

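View pics/d6.png

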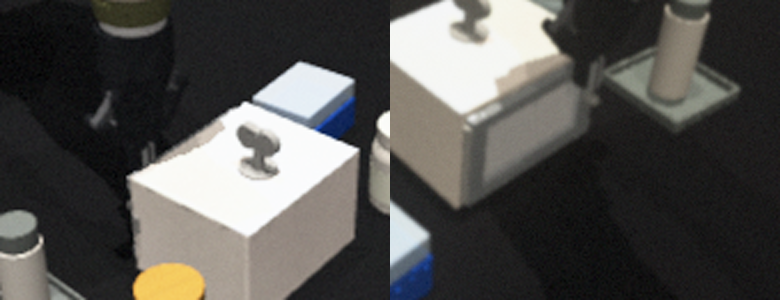

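Force rises to 17 N with no further travel: a hard stop, most likely the shut door. Back off and check.

Call:
{"method": "apply_moves", "body": {"moves": [[[0,-0.5,0],0,0],[[0,-1.5,0],0,0],[[0,-3,0],0,0],[[0,-5,0],0,0],[[0,-7,0],0,0],[[0,-8,-3],0,0],[[0,-8,-7],0,0],[[0,-8,-12],0,0],[[0,-8,-17],0,0],[[0,-8,-20],0,0]]}}

```text
clock: 32.05
tcp_pos: [0.4305, -0.0738, 0.2583]
orientation: [0.002, 0.719, 0.695, 0.001]
wrist_force: [0.5, -0.3, -0.8]
finger_gap: 0.0002
```

```bash
python3 - <<'E'
from look import *
import pickle
s=look("pics/d7.png",[("scene",(120,250,130,300)),("side",(180,330,230,425))])
s=env.get_state();c=env.read_camera("wrist");pickle.dump((s,c),open("d4.pkl","wb"));cv2.imwrite("pics/w15.png",cv2.resize(c["pixels"][:,:,::-1],None,fx=1.5,fy=1.5,interpolation=cv2.INTER_CUBIC))
E
```

```text
32.05 [ 0.4305 -0.0738  0.2583] gap 0.0002 F [ 0.5 -0.3 -0.8] M [ 0.02 -0.03 -0.  ] J [-0.35  0.03 -0.15  1.39 -0.   -0.32] ('shift', array([0., 0., 0.]), 'phi', np.float64(88.0), 'yaw', None, 'J6', np.float64(-0.32))
```

View pics/w15.png

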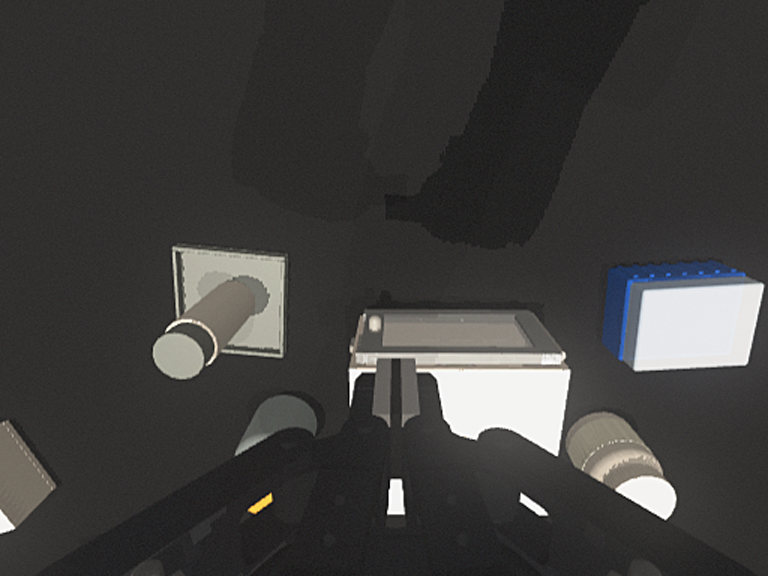

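View pics/d7.png

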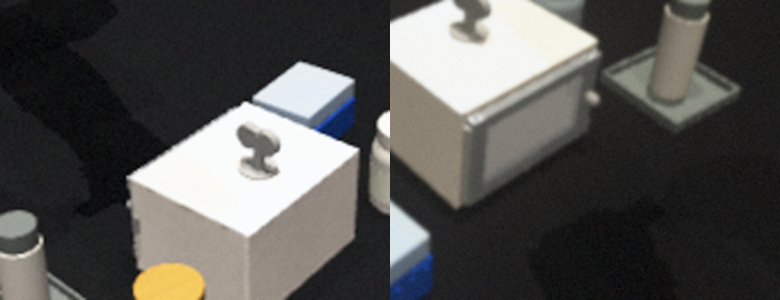

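```bash
python3 - <<'E'
import pickle,cv2
from h import *
s,c=pickle.load(open("d4.pkl","rb"))
a=c["pixels"][198:268,225:385,::-1];cv2.imwrite("pics/z15.png",cv2.resize(a,None,fx=5,fy=5,interpolation=cv2.INTER_CUBIC))
T=Tw(s,c);p=lambda u,v,z:plane(c,((u+.5)/1.5-.5,(v+.5)/1.5-.5),z,T)
for n,q in dict(front_topL=(355,354,.108),front_topR=(566,353,.108),backL=(350,366,.115),backR=(569,367,.115)).items(): print(n,p(*q))
E
```

```text
front_topL [ 0.51570278 -0.11143996  0.108     ]
front_topR [0.52050522 0.06140286 0.108     ]
backL [ 0.52284088 -0.11533673  0.115     ]
backR [0.52959275 0.06213419 0.115     ]
```

View pics/z15.png

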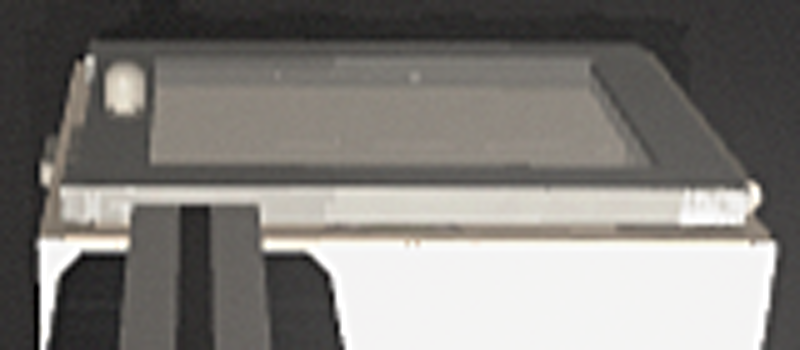

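Zoom: the door's top edge runs parallel to the roof's front edge, with an even strip from (60,205) to (750,205). An unlatched door would stand about 20 mm open at its free end. Bottle, tip box, tub and jar look undisturbed. Handing in.

```bash
python3 - <<'E'
from look import *
s=look("pics/f.png",[("scene",(140,290,100,330)),("side",(150,330,150,410))])
print(env.hand_in())
E
```

```text
32.2 [ 0.4309 -0.0739  0.2571] gap -0.0006 F [ 0.4  0.  -1.2] M [ 0.    0.05 -0.01] J [-0.35  0.03 -0.15  1.39 -0.   -0.32] ('shift', array([0., 0., 0.]), 'phi', np.float64(88.0), 'yaw', None, 'J6', np.float64(-0.32))
the job is handed in; nothing more can be done
None
```

View pics/f.png

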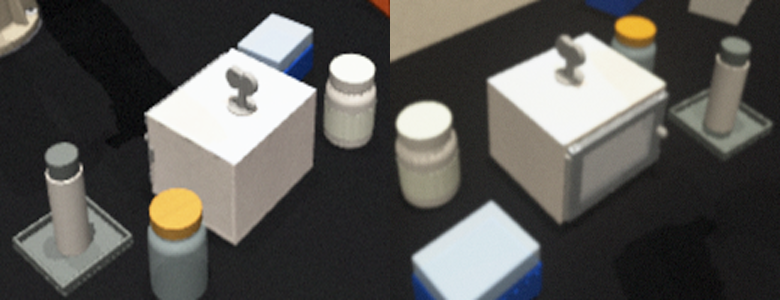

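The job is handed in at 32.2 s of the 72 s allowed. The bottle stands in the tray, the key is wound and the door is shut. The hand-in gives no verdict, so this rests on my own checks.

- **Bottle:** I lifted it by its cap and set it upright in the tray. The wrist camera put its centre about 3 mm from the tray's.
- **Key:** I wound it about 279° in one grasp, from roughly 1.47 rad. Afterwards the wing lay parallel to the recorder's sides, which means about 6.28 rad. I felt no clear torque peak at the stop, so I judged full winding from the camera and the tool's pose.
- **Door:** I pushed it from its outer face until it stopped moving while the force rose to 17 N. After I backed off it stayed shut, parallel to the recorder's front within about 0.01 rad; unlatched, it would have sprung back to about 0.12 rad.
- **Bystanders:** The tip box, tub and jar look undisturbed in the last pictures. I did not measure their positions again.

One thing disagreed with the description: the finger tips appeared about 34 mm above the reported TCP at every opening I checked. I set my heights from the pictures, which is also why the bottle was held by its cap rather than its body.

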